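Spray-coat both sides of the mugs in the keyed jig

ROBOT

A 6-joint arm with a two-finger parallel gripper is mounted at the origin on the work surface. World frame = base frame: x ahead of the robot, y to its left, z up, the work surface at z = 0. Lengths are in m, angles in rad, forces in N, time in s.
With the tool pointing down it reaches from about 0.275 to 0.875 m from the base axis. Payload 12.5 kg.
Tool frame: the origin (TCP) lies at the very end of the fingers, on their centre line; the grasp point (between the pads) lies 19 mm behind it; x points along the fingers, y is the direction in which the jaws open and shut, and the axes are right-handed (so a half turn about x gives the same grasp; the last joint's range is limited). The gripper opens to 85 mm and grips with 20 to 120 N. Pads are 22 mm wide; open, the fingers measure 114 mm over their backs; the gripper's body (76 mm by 85 mm) begins 54 mm behind the grasp point. The pads swing forward as they close: fully open they stand 13 mm farther back than shut.
Start: joints at [-1.388, 0.351, 1.652, -0, 1.139, -0.085], TCP at [0.146, -0.53, 0.231] pointing down, gripper open.
Joint ranges: [-2.75, 2.75], [-0.79, 2.1], [0.01, 2.65], [-1.57, 4.71], [0.07, 3.14], [-2.87, 2.87]. Speed limits (rad/s): [2.22, 2.22, 2.79, 3.14, 3.14, 3.14].

INTERFACE

Orientations are given as a 3x3 rotation matrix whose columns are the frame's x, y, z axes.
In Python, from bench import manip gives the robot as it stands. Calls block until the motion is done:
- manip.move_ptp(position, orientation): joint-space move of the TCP to a pose.
- manip.move_l(position, attitude=None, max_speed=0.15): straight line of the TCP; attitude=None keeps the orientation; max_speed is the mean speed in m/s.
- manip.move_j(angles): joint-space move.
- manip.set_gripper(opening, effort=None): opening from 0.0 (shut) to 1.0 (fully open); effort is the grip in N (None keeps the last); returns when the fingers have stopped.
- manip.dwell(seconds).
- manip.inverse_kinematics(position, orientation): joint angles nearest the present ones, or None.
- manip.grab_frame(name): name is "scene" or "top" or "wrist"; returns (picture, depth): 420x560x3 uint8, red, green, blue; 420x560 float32, m along the optical axis (not along the pixel's ray), 0 where there is no reading.
- manip.get_calibration(name): a dict with "camera_matrix" (3x3 intrinsics, pixels), "R" (3x3) and "t" (3): a world point X has camera coordinates R X + t. Camera axes: x right, y down, z forward; pixel columns grow to the right and rows downward; lengths in m; the calibration is good to about 2 mm. A picture is of the moment at which its call begins: read the wrist's pose just before it. get_calibration takes no time and is no camera call; for the wrist camera it gives the pose at the moment of the call.
A pose or a line that the arm cannot do raises manip.Unreachable and nothing moves.
- manip.sign_off(): hands the job in, once; it reports no verdict.
Trained networks look in the newest picture that a camera, given by its name, has taken for a name from the list of things; names that differ only in an ending like _2 or _b are one class to them, and where a whole thing is asked for, a point or a joint stands for the part that bears it (a point fixed in the world has none). Each returns a list of dicts, best first, with "confidence" (0 to 1); they miss things now and then, are a little off and sometimes report something else, mostly with a low value. They report only what shows in the picture. A call takes as long as a camera call. They do not tell look-alikes from the thing itself.
- manip.look_for(camera, name): "at" ([x, y, z] in m, in world coordinates, good to about 4 mm: the middle of the surface that is visible of it).
Readings, each from a call of its own:
- manip.current_time(): time.
- manip.current_qpos(): joint angles.
- manip.current_joint_vel(): joint speeds.
- manip.current_joint_torque(): joint torques, N m.
- manip.current_ee_pos(): TCP position.
- manip.current_tcp_rot(): TCP orientation.
- manip.current_force(): force on the tool from outside, world axes, zero at the start.
- manip.current_ft_torque(): the same for the moment, N m.
- manip.current_grip_width(): opening from 0.0 (shut) to 1.0 (fully open).
Only numpy, scipy, OpenCV 4.12 (cv2) and the standard library are available. Lean on these libraries where they do the work, as an engineer would, in place of code of your own. Each camera call takes 0.05 s, during which the arm holds its last target. There are 200 camera calls.

TASK

Prepare the mugs for printing: stand every mug on the table fully home in a nest of the coating jig, with its handle down in the slot on the robot's left, then press the spray canister's cap all the way down for a moment and let it spring back. Then turn every mug half round so that it is home in a nest again with its handle in the slot on the robot's right, press and release the cap once more, and leave the mugs standing in the jig without disturbing the other things on the table.

Things in the scene. Friction and masses are not known exactly. Their poses are not given: they have to be found in the camera images.
- mug1: plain white mug (two or three are present, all alike): 58 mm in diameter, 80 high, 4 mm wall, open top, about 0.2 kg, one handle. Origin: centre of its underside; z up; x points from its axis to the handle, which is 11 mm thick, reaches 50 mm from the axis and spans heights 8 to 70 mm. Starts upright on the table
- mug1_handle (a point): middle of the handle's upright bar of mug1, 45 mm from the mug's axis and 40 mm above its underside
- mug2: plain white mug (two or three are present, all alike): 58 mm in diameter, 80 high, 4 mm wall, open top, about 0.2 kg, one handle. Origin: centre of its underside; z up; x points from its axis to the handle, which is 11 mm thick, reaches 50 mm from the axis and spans heights 8 to 70 mm. Starts upright on the table
- mug2_handle (a point): middle of the handle's upright bar of mug2, 45 mm from the mug's axis and 40 mm above its underside
- mug3: plain white mug (two or three are present, all alike): 58 mm in diameter, 80 high, 4 mm wall, open top, about 0.2 kg, one handle. Origin: centre of its underside; z up; x points from its axis to the handle, which is 11 mm thick, reaches 50 mm from the axis and spans heights 8 to 70 mm. Starts upright on the table
- mug3_handle (a point): middle of the handle's upright bar of mug3, 45 mm from the mug's axis and 40 mm above its underside
- jig: fixed aluminium plate 120 (x) by 370 mm (y), 12 thick, with 3 nests in a row along y, 120 apart. Origin: centre of its underside; y to the robot's left (yaw within 0.2 rad), x away. Nest: round pocket 65 mm across in a grey wall 8 mm thick, its top 34 mm above the table, with two 24 mm slots, left (+y) and right (-y), for the handle; turned otherwise the mug stands on the wall
- nest1 (a point): centre of the floor of the left nest, 12 mm above the table; axes as the jig's. A mug fully home has its origin here
- nest2 (a point): centre of the floor of the middle nest, 12 mm above the table; axes as the jig's. A mug fully home has its origin here
- nest3 (a point): centre of the floor of the right nest, 12 mm above the table; axes as the jig's. A mug fully home has its origin here
- sprayer: fixed aluminium spray canister beyond the jig on a 96 mm round foot, 66 mm in diameter, its cap's fan nozzle facing the mugs (its -x). Origin: centre of its underside; z up
- cap (a joint): the sprung cap on the canister: 0 = up, grows as it is pressed down, 0.008 m = fully down (about 2 N to start it, 6.6 N fully down); it springs back by itself. It sprays when pressed beyond 0.006
- cap_top (a point): centre of the top of the cap (grey, round, 36 mm across), 185 mm above the table when up; press it straight down
- ink_tub: bystander: closed round white ink tub, 86 mm across the lid, 75 mm high, standing among the mugs; origin at the centre of its underside
- spare_tub: bystander: small closed round tub, 50 mm across the lid, 50 mm high, standing among the mugs; origin at the centre of its underside
- squeegee: bystander: wooden squeegee lying flat, 220 mm long (its y), 22 mm high, black rubber blade; origin under the wooden handle
- tape_roll: bystander: cardboard-coloured tape roll lying flat, 100 mm across, 36 mm high; origin under its centre
- spatula: bystander: ink spatula lying flat, 250 mm long; origin under it
- coater: bystander: aluminium scoop coater lying flat, 252 mm long (its y), 36 mm high; origin under its centre
Mind the look-alikes: they are no part of the job. What is shaped like the mug3 but blue, brown or pink is not meant.

How it is judged:
By the outcome, as a careful person would: the job done as asked, in the order asked, and still so for the second after the job is handed in, with the robot touching nothing.
Of mug1, mug2, mug3 only 2 to 3 are there at a start; the rules pass over those that are not, and their reading is None.
At some moment in a run one of mug1, mug2, mug3 may be knocked a few centimetres aside while the robot is not near it.
It also fails if it takes over 210 s, if anything falls off the work surface, if the arm or the gripper's body presses on something with over 40 N, if the wrist force passes 120 N, or if a joint passes its speed limit or range.

## Working session

There is one attempt and no reset: what is moved stays moved. The work goes in short steps, each a Python script; the robot and the scene stay as the last script left them, time stands still between calls to the robot, and variables do not carry over. Pictures are saved under pics/ and viewed, about 12 in all and at most 16, crops included, and the job is handed in when it is done.

```bash
mkdir -p pics; ls
python3 - <<'E'
from bench import manip
import cv2,numpy as np
for c in ["scene","top"]:
    im,d=manip.grab_frame(c); cv2.imwrite(f"pics/{c}0.png",im[:,:,::-1]); k=manip.get_calibration(c)
    print(c,k["camera_matrix"].tolist(),np.round(k["R"],3).tolist(),np.round(k["t"],3))
    for n in ["mug1","jig","sprayer","cap_top","ink_tub","spare_tub","squeegee","tape_roll","spatula","coater"]:
        print(n,[(np.round(q["at"],3).tolist(),round(q["confidence"],2)) for q in manip.look_for(c,n)])
E
```

```text
pics
scene [[380.03882221569074, 0.0, 275.75748830905025], [0.0, 380.03882221569074, 213.42332156924996], [0.0, 0.0, 1.0]] [[0.37, 0.929, -0.006], [0.766, -0.308, -0.564], [-0.526, 0.204, -0.826]] [-0.159 -0.336  1.32 ]
mug1 [([0.449, -0.12, 0.051], 0.98), ([0.58, -0.361, 0.047], 0.82), ([0.337, -0.155, 0.055], 0.81), ([0.581, -0.082, 0.05], 0.75), ([0.604, 0.204, 0.182], 0.75), ([0.641, -0.23, 0.051], 0.71)]
jig [([0.439, 0.169, 0.006], 0.96), ([0.448, -0.119, 0.053], 0.36)]
sprayer [([0.614, 0.194, 0.1], 0.77)]
cap_top [([0.602, 0.205, 0.184], 0.73)]
ink_tub [([0.406, -0.356, 0.073], 0.68), ([0.523, -0.241, 0.053], 0.52), ([0.602, 0.207, 0.183], 0.17)]
spare_tub [([0.524, -0.24, 0.055], 0.61)]
squeegee [([0.768, -0.162, 0.02], 0.78), ([0.614, 0.192, 0.099], 0.62)]
tape_roll [([0.791, 0.084, 0.036], 0.92)]
spatula [([0.642, -0.423, 0.001], 0.73)]
coater [([0.259, -0.333, 0.027], 0.85)]
top [[418.0925114229447, 0.0, 277.7753467368902], [0.0, 418.0925114229447, 216.16001787814022], [0.0, 0.0, 1.0]] [[0.026, -1.0, 0.007], [-0.988, -0.027, -0.152], [0.152, -0.003, -0.988]] [-0.041  0.521  1.049]
mug1 [([0.656, -0.229, 0.047], 0.94), ([0.577, -0.086, 0.033], 0.93), ([0.316, -0.158, 0.022], 0.68), ([0.566, -0.363, 0.044], 0.65), ([0.43, 0.185, 0.014], 0.61), ([0.432, -0.122, 0.021], 0.6)]
jig [([0.436, 0.189, 0.016], 0.56), ([0.594, 0.204, 0.189], 0.35)]
sprayer [([0.586, 0.189, 0.11], 0.55)]
cap_top [([0.386, -0.348, 0.07], 0.59), ([0.595, 0.207, 0.188], 0.51)]
ink_tub [([0.432, 0.186, 0.014], 0.73)]
spare_tub [([0.51, -0.236, 0.05], 0.57)]
squeegee [([0.758, -0.152, 0.016], 0.86)]
tape_roll [([0.786, 0.088, 0.036], 0.78)]
spatula [([0.64, -0.424, 0.004], 0.93)]
coater [([0.26, -0.334, 0.029], 0.96)]
```

View pics/scene0.png

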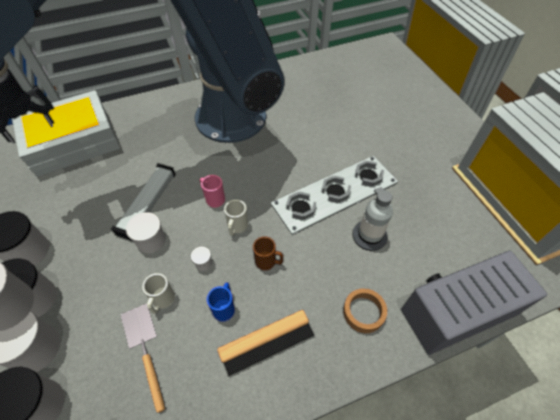

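View pics/top0.png

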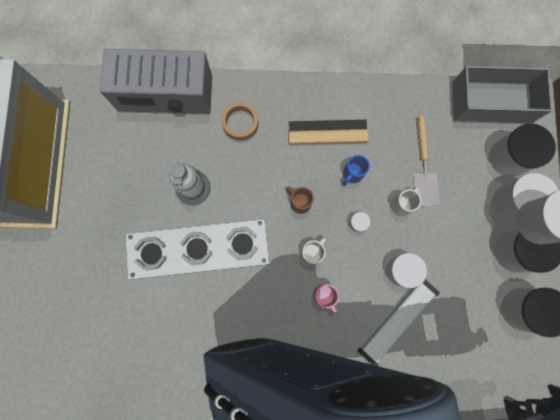

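Two white mugs show: top image (314,252) and (410,200). The pink, brown and blue ones are decoys. The jig is at about (197,250) and the canister at (186,182). Next I fit geometry from depth.

```bash
cat > h.py <<'E'
from bench import manip
import numpy as np, cv2
from scipy.optimize import least_squares
def cloud(cam):
    k=manip.get_calibration(cam); im,d=manip.grab_frame(cam)
    K=np.array(k["camera_matrix"]); v,u=np.mgrid[:d.shape[0],:d.shape[1]]
    P=np.stack([(u-K[0,2])*d/K[0,0],(v-K[1,2])*d/K[1,1],d],-1)
    W=(P-np.array(k["t"]))@np.array(k["R"])
    m=d>0
    return W[m],im[m].astype(int),im
def mug(W,C,c,z0=0.0,r=0.07):
    """rim circle + handle yaw around approx centre c, underside at z0"""
    w=W[np.hypot(*(W[:,:2]-c).T)<r]
    c=np.array(c,float)
    top=w[(abs(w[:,2]-z0-0.079)<0.006)&(np.hypot(*(w[:,:2]-c).T)<0.045)]
    f=least_squares(lambda p:np.hypot(*(top[:,:2]-p).T)-0.027,c,loss="soft_l1",f_scale=0.002)
    c=f.x; rr=np.hypot(*(w[:,:2]-c).T)
    hd=w[(rr>0.036)&(rr<0.053)&(w[:,2]>z0+0.045)&(w[:,2]<z0+0.078)]
    e=(hd[:,:2]-c).mean(0) if len(hd) else np.array([np.nan]*2)
    return c,np.arctan2(e[1],e[0]),len(top),len(hd),np.sqrt(np.mean(f.fun**2))
def R(yaw):  # tool down, jaw (tool y) along yaw
    y=np.array([np.cos(yaw),np.sin(yaw),0]); x=np.array([0,0,-1.]); return np.stack([x,y,np.cross(x,y)],1)
E
python3 - <<'E'
from h import *
for cam in ["top","scene"]:
    W,C,im=cloud(cam)
    for c in [(0.435,-0.125),(0.572,-0.363)]:
        for z0 in [0]: print(cam,mug(W,C,c),)
    J=W[(np.hypot(*(W[:,:2]-[0.435,0.187]).T)<0.21)&(W[:,2]>0.007)&(W[:,2]<0.04)&(W[:,0]<0.53)]
    r=cv2.minAreaRect((J[:,:2]*1000).astype(np.float32)); print(len(J),r)
    T=J[J[:,2]>0.028][:,:2]
    # three annuli: ring outer r ~0.0405, inner .0325 -> mid .0365
    def res(p):
        ax=np.array([-np.sin(p[2]),np.cos(p[2])]); cs=[p[:2]+ax*s for s in(.12,0,-.12)]
        return np.min([abs(np.hypot(*(T-q).T)-.0365) for q in cs],0)
    f=least_squares(res,[r[0][0]/1000,r[0][1]/1000,0.07],loss="soft_l1",f_scale=.003); print("jig",f.x,len(T),np.sqrt(np.mean(f.fun**2)))
    S=W[(np.hypot(*(W[:,:2]-[0.6,0.205]).T)<0.03)&(W[:,2]>0.178)]; print("cap",np.median(S,0),S.min(0),S.max(0),len(S))
for yaw in [0,1.57,3.14,-1.57]: 
    print(yaw,manip.inverse_kinematics([.437,.187,.2],R(yaw)))
E
```

```text
top (array([ 0.42837969, -0.11653531]), np.float64(-0.6656213340267392), 125, 21, np.float64(0.0016310365668017216))
top (array([ 0.56475411, -0.35669229]), np.float64(-0.6075088932645906), 140, 19, np.float64(0.0013761497661961262))
6397 ((377.1529235839844, 181.56858825683594), (294.19512939453125, 399.5063781738281), 1.6444270610809326)
jig [0.43324797 0.1848126  0.13476036] 722 0.00283661772004529
cap [0.59615525 0.20652452 0.18577157] [0.5703188  0.18970911 0.17812995] [0.61673875 0.22364697 0.19040423] 215
scene (array([ 0.43196449, -0.11760402]), np.float64(-0.6644747219107815), 124, 33, np.float64(0.0013121148695936543))
scene (array([ 0.568205  , -0.35783555]), np.float64(-0.5930569067924426), 172, 42, np.float64(0.0013686325062580152))
4094 ((436.17181396484375, 184.7136993408203), (123.2666015625, 371.427734375), 7.795090675354004)
jig [0.43726719 0.18406769 0.13420128] 580 0.0031754364083840954
cap [0.60332147 0.20507936 0.18415098] [0.57279267 0.1884886  0.17800613] [0.62114445 0.22411506 0.18793745] 174
0 [ 3.06355684e-01  2.54171801e-01  1.87207304e+00 -4.44089210e-16
  1.01534782e+00  3.06355684e-01]
1.57 [ 3.06355684e-01  2.54171801e-01  1.87207304e+00 -4.44089210e-16
  1.01534782e+00 -1.26364432e+00]
3.14 [ 3.06355684e-01  2.54171801e-01  1.87207304e+00 -4.44089210e-16
  1.01534782e+00 -2.83364432e+00]
-1.57 [ 3.06355684e-01  2.54171801e-01  1.87207304e+00 -4.44089210e-16
  1.01534782e+00  1.87635568e+00]
```

Run:
```python
from h import *
print(manip.current_time())
manip.move_l([0.3,-0.45,0.3])
manip.move_ptp([.40,-.13,.30],R(-2.236)); 
W,C,im=cloud("wrist"); cv2.imwrite("pics/w1.png",im[:,:,::-1]); print(mug(W,C,(.43,-.117)))
k=manip.get_calibration("wrist"); print(-np.array(k["R"]).T@k["t"],manip.current_ee_pos(),manip.current_time())
manip.move_ptp([.43,.185,.40],R(0.134)); 
W,C,im=cloud("wrist"); cv2.imwrite("pics/w2.png",im[:,:,::-1])
T=W[(W[:,2]>.028)&(W[:,2]<.04)&(np.hypot(*(W[:,:2]-[.435,.185]).T)<.19)][:,:2]
def res(p):
    ax=np.array([-np.sin(p[2]),np.cos(p[2])]); cs=[p[:2]+ax*s for s in(.12,0,-.12)]
    return np.min([abs(np.hypot(*(T-q).T)-.0365) for q in cs],0)
f=least_squares(res,[.435,.1845,.134],loss="soft_l1",f_scale=.003); print("jig",f.x,len(T),np.sqrt(np.mean(f.fun**2)),manip.current_time())
```

```text
1.2
(array([ 0.42965658, -0.11812353]), np.float64(-0.6753837736559989), 688, 133, np.float64(0.001293192538008395))
[ 0.45425117 -0.17445355  0.44320209] [ 0.40001182 -0.13061675  0.29993929] 4.0583
jig [0.43350716 0.18547022 0.13391443] 2353 0.02246775738914386 5.5583
```

```bash
python3 -c "
import cv2,numpy as np
cv2.imwrite('pics/w12.png',np.hstack([cv2.resize(cv2.imread('pics/w%d.png'%i),(400,300)) for i in(1,2)]))"
```

```text
(no output)
```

View pics/w12.png

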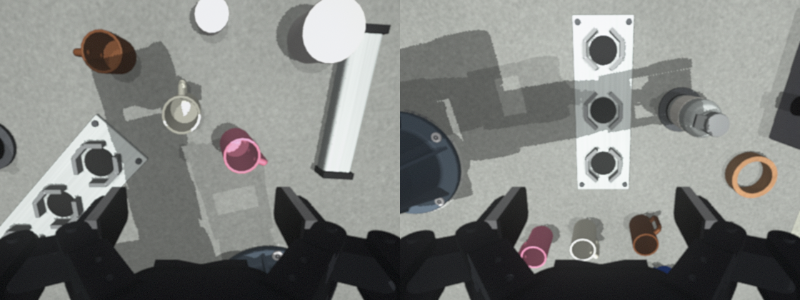

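```bash
cat >> h.py <<'E'
JY=0.134
def nest(W,c,r=0.05):
    T=W[(W[:,2]>.029)&(W[:,2]<.039)&(np.hypot(*(W[:,:2]-c).T)<r)][:,:2]
    f=least_squares(lambda p:np.hypot(*(T-p[:2]).T)-p[2],[*c,.0365],loss="soft_l1",f_scale=.003)
    return f.x,len(T),np.sqrt(np.mean(f.fun**2))
def look(c,yaw,z=.24,back=.07):
    """stand off so that wrist cam sees c"""
    t=R(yaw)[:,2]; manip.move_ptp([c[0]-t[0]*back,c[1]-t[1]*back,z],R(yaw)); manip.dwell(.2)
    return cloud("wrist")
E
python3 - <<'E'
from h import *
ax=np.array([-np.sin(JY),np.cos(JY)])
j=np.array([.4345,.185]); 
k=manip.get_calibration("wrist"); print("cam-tcp in tool",manip.current_tcp_rot().T@(-np.array(k["R"]).T@k["t"]-manip.current_ee_pos()), manip.current_tcp_rot().T@np.array(k["R"])[2])
for s in (.12,-.12):
  for yaw in (JY,JY-1.57):
    W,C,im=look(j+ax*s,yaw,z=.26,back=.0); cv2.imwrite("pics/n%d%d.png"%(s>0,yaw>0),im[:,:,::-1])
    print(s,yaw,nest(W,j+ax*s),j+ax*s,np.median(W[(np.hypot(*(W[:,:2]-(j+ax*s)).T)<.06)][:,2]))
E
```

```text
cam-tcp in tool [-0.14323903 -0.00052301 -0.06851892] [ 9.61953486e-01 -8.90436235e-04  2.73211819e-01]
0.12 0.134 (array([0.41727772, 0.3042865 , 0.03739013]), 1327, np.float64(0.0025862396793798277)) [0.41846808 0.30392425] 0.33027277260300797
0.12 -1.436 (array([0.41842056, 0.30416874, 0.03733962]), 1348, np.float64(0.0025939560562371765)) [0.41846808 0.30392425] 0.3291402266923657
-0.12 0.134 (array([0.44962771, 0.06652414, 0.03742332]), 1329, np.float64(0.002598563059334054)) [0.45053192 0.06607575] 0.32895082612576954
-0.12 -1.436 (array([0.45060538, 0.066352  , 0.03738166]), 1365, np.float64(0.002624584796114011)) [0.45053192 0.06607575] 0.3291426634064409
```

```bash
cat >> h.py <<'E'
N1=np.array([.418,.3042]); N3=np.array([.450,.0665]); G=.034
def dn(c,yaw,z,v=.15): manip.move_l([c[0],c[1],z],R(yaw),v)
def pick(c,yaw,z0,effort=30):
    manip.set_gripper(1.0,effort); manip.move_ptp([c[0],c[1],z0+.16],R(yaw)); dn(c,yaw,z0+G)
    manip.set_gripper(0,effort); w=manip.current_grip_width(); print("grip",w*85); return w
def place(c,yaw,hi=.14):
    """lower the held mug into nest c, watching the force"""
    f0=None
    for h in [.05,.03,.024,.018,.012,.006,.003,.0]:
        dn(c,yaw,.012+G+h,.1 if h>.028 else .04); f=manip.current_force()
        if f0 is None: f0=f
        if abs(f-f0).max()>10: print("CONTACT",h,f-f0); return False
    print("down",f-f0,manip.current_ee_pos()); return True
def release(c,yaw,up=.2):
    manip.set_gripper(1.0); dn(c,yaw,up)
E
python3 - <<'E'
from h import *
W,C,im=look((.43,-.117),-2.24,.26,.0); m=mug(W,C,(.43,-.117)); print(m)
c,h=m[0],m[1]; g=h-np.pi/2
pick(c,g,0); dn(c,g,.22); print(manip.current_grip_width()*85)
manip.move_ptp([*N3,.2],R(JY))
print(place(N3,JY),manip.current_time())
E
```

```text
(array([ 0.43002472, -0.11797734]), np.float64(-0.6717236459276421), 861, 164, np.float64(0.0012972270307628092))
grip 58.33900751915426
57.574570984687035
CONTACT 0.0 [-3.59651844 -0.22398005 10.7206005 ]
False 21.3333
```

Run:
```python
from h import *
release(N3,JY)
W,C,im=look(N3,JY,.26,.0); print("A",mug(W,C,N3,.012)); 
b=(.567,-.358)
W,C,im=look(b,-2.17,.26,.0); m=mug(W,C,b); print("B",m)
c,h=m[0],m[1]; g=h-np.pi/2
if m[2]>400 and m[3]>60:
    pick(c,g,0); dn(c,g,.22); print(manip.current_grip_width()*85)
    manip.move_ptp([.4,-.1,.25],R(JY));manip.move_ptp([*N1,.2],R(JY))
    print(place(N1,JY),manip.current_time())
```

```text
A (array([0.44916729, 0.06509416]), np.float64(1.7080210047084228), 922, 177, np.float64(0.0013017528534234333))
B (array([ 0.56686176, -0.35875319]), np.float64(-0.6147170662186449), 850, 165, np.float64(0.0013015109957282384))
grip 58.341677278447534
57.92390688218442
CONTACT 0.0 [-3.93231908 -1.15594778 11.17771164]
False 35.3417
```

Run:
```python
from h import *
release(N1,JY)
W,C,im=look(N1,JY,.26,.0); print("B",mug(W,C,N1,.012)); W0=W
manip.move_ptp([.45,.2,.32],R(JY))
manip.set_gripper(0,30)
c=np.array([.600,.206])
W,C,im=look(c,JY,.36,.0); cv2.imwrite("pics/cap.png",im[:,:,::-1])
S=W[(np.hypot(*(W[:,:2]-c).T)<.028)&(abs(W[:,2]-.185)<.004)]
print("cap",S.mean(0),np.median(S,0),S.min(0),S.max(0),len(S))
W,C,im=cloud("top"); cv2.imwrite("pics/top1.png",im[:,:,::-1])
W,C,im=cloud("scene"); cv2.imwrite("pics/sc1.png",im[:,:,::-1])
print(manip.current_time())
a=[cv2.resize(cv2.imread(f"pics/{n}.png"),(400,300)) for n in("cap","sc1")]; cv2.imwrite("pics/c1.png",np.hstack(a))
```

```text
B (array([0.41716015, 0.30301907]), np.float64(1.7043008770611001), 940, 184, np.float64(0.0013153408737981115))
cap [0.5993944  0.20801113 0.18533876] [0.59933778 0.20808177 0.18541637] [0.58202255 0.1898948  0.18118346] [0.61760072 0.22514911 0.18788814] 1080
39.8583
```

View pics/c1.png

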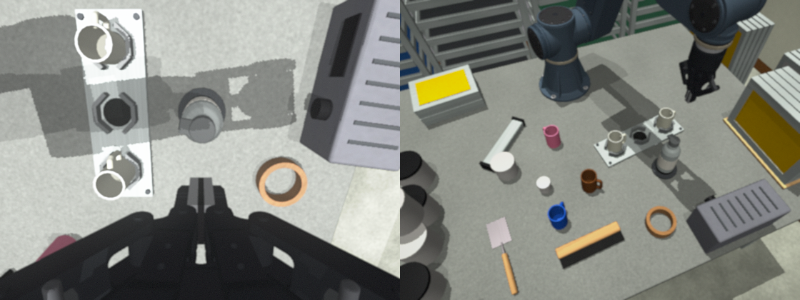

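Both mugs are home, no third white mug shows, and the cap centre is about (0.5995, 0.2075, 0.185). I press it now.

```bash
cat >> h.py <<'E'
CAP=np.array([.5995,.2075])
def press():
    manip.set_gripper(0,30); manip.move_ptp([*CAP,.25],R(JY)); dn(CAP,JY,.192,.1); manip.dwell(.3); f0=manip.current_force()[2]; L=[]
    for z in np.arange(.187,.168,-.001):
        dn(CAP,JY,z,.03); manip.dwell(.05); f=manip.current_force()[2]-f0; L.append((round(z,4),round(f,1)))
        if f>13: break
    manip.dwell(.5); print(L,manip.current_force()-[0,0,f0],manip.current_ee_pos()); dn(CAP,JY,.25,.08); manip.dwell(.2)
E
python3 - <<'E'
from h import *
press(); print(manip.current_time())
E
```

```text
[(np.float64(0.187), np.float64(0.7)), (np.float64(0.186), np.float64(1.0)), (np.float64(0.185), np.float64(2.4)), (np.float64(0.184), np.float64(2.9)), (np.float64(0.183), np.float64(3.7)), (np.float64(0.182), np.float64(4.4)), (np.float64(0.181), np.float64(4.5)), (np.float64(0.18), np.float64(5.7)), (np.float64(0.179), np.float64(6.7)), (np.float64(0.178), np.float64(6.4)), (np.float64(0.177), np.float64(6.1)), (np.float64(0.176), np.float64(11.8)), (np.float64(0.175), np.float64(20.5))] [-4.51276163 -1.42138523 19.12416684] [0.59972021 0.2075571  0.17691074]
47.3833
```

The cap went fully down, with the hard stop at z≈0.177. Now I turn the mugs.

Run:
```python
from h import *
J=JY-.5
manip.set_gripper(1.0)
for n,N in (("A",N3),("B",N1)):
    W,C,im=look(N,JY,.26,.0); m=mug(W,C,N,.012); print(n,m)
    if np.hypot(*(m[0]-N))>.004 or m[3]<60 or abs(m[1]-1.705)>.15: print("odd"); break
    c=(m[0]+N)/2
    pick(c,J,.012); dn(c,J,.16,.1)
    q=np.array(manip.current_qpos()); q[5]-=np.pi; manip.move_j(q)
    Jn=J+np.pi+(1.705-m[1])
    dn(N,Jn,.15); ok=place(N,Jn); f=manip.current_force()
    z=manip.current_ee_pos()[2]; print(ok,z,manip.current_time())
    if z>.012+G+.004: break
    release(N,Jn)
    W,C,im=look(N,JY,.26,.0); print(n,mug(W,C,N,.012))
```

```text
A (array([0.44920082, 0.06503346]), np.float64(1.7037891928358986), 931, 174, np.float64(0.0013106898007555741))
grip 57.681293302020315
down [-3.54215402  0.76065268  9.94298486] [0.45031421 0.06665286 0.0464541 ]
True 0.04645410468581032 58.3083
A (array([0.44930452, 0.0674035 ]), np.float64(-1.44226737031414), 923, 108, np.float64(0.0012993662425956985))
B (array([0.42031832, 0.30331453]), np.float64(1.6446747151878087), 924, 182, np.float64(0.0013106796810020006))
grip 57.2154544988596
down [-3.5087367   0.27563257  9.58425241] [0.41846181 0.3045741  0.04676935]
True 0.04676935315211833 72.6417
B (array([0.41721181, 0.30462327]), np.float64(-1.4621286684741028), 921, 107, np.float64(0.001304077410309194))
```

Run:
```python
from h import *
manip.move_ptp([.45,.2,.32],R(JY))
W,C,im=cloud("scene")
for N in (N3,N1): print(mug(W,C,N,.012))
press()
manip.move_ptp([.40,.1,.40],R(JY)); manip.set_gripper(1.0)
W,C,im=cloud("wrist")
for N in (N3,N1):
    m=mug(W,C,N,.012); r=np.hypot(*(W[:,:2]-m[0]).T); print(m,np.median(W[(abs(r-.027)<.003)&(W[:,2]>.07)][:,2]))
manip.move_ptp([.3,-.25,.35],R(-1.4)); manip.dwell(.3)
W,C,im=cloud("scene"); cv2.imwrite("pics/sc2.png",im[:,:,::-1]); 
for N in (N3,N1): print(mug(W,C,N,.012))
print(manip.current_time())
```

```text
(array([0.45303699, 0.06617729]), np.float64(-1.4151225147768836), 123, 31, np.float64(0.0014467088846255927))
(array([0.42096535, 0.3030067 ]), np.float64(-1.432329438389632), 118, 32, np.float64(0.001686555946850662))
[(np.float64(0.187), np.float64(0.5)), (np.float64(0.186), np.float64(-1.1)), (np.float64(0.185), np.float64(0.1)), (np.float64(0.184), np.float64(1.7)), (np.float64(0.183), np.float64(3.0)), (np.float64(0.182), np.float64(3.4)), (np.float64(0.181), np.float64(3.3)), (np.float64(0.18), np.float64(3.5)), (np.float64(0.179), np.float64(3.5)), (np.float64(0.178), np.float64(4.4)), (np.float64(0.177), np.float64(6.5)), (np.float64(0.176), np.float64(11.8)), (np.float64(0.175), np.float64(18.1))] [-5.16104565 -1.16845756 17.55419843] [0.59976209 0.20756127 0.17693339]
(array([0.44865195, 0.06751645]), np.float64(-1.454280648210651), 439, 60, np.float64(0.0012735935520560768)) 0.09213259448098435
(array([0.41699212, 0.30338966]), np.float64(-1.460403771356387), 259, 134, np.float64(0.0012325628910527207)) 0.09107791429455418
(array([0.45289861, 0.06599703]), np.float64(-1.4109933223172555), 122, 29, np.float64(0.0014167439886888246))
(array([0.4208763 , 0.30289848]), np.float64(-1.4280476667995565), 122, 32, np.float64(0.001712534429064603))
89.2583
```

View pics/sc2.png

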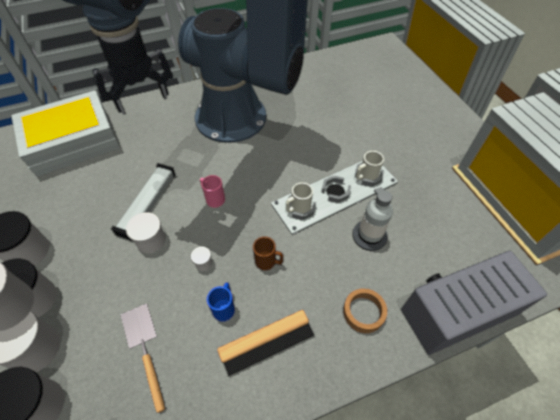

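Both mugs, at (302,198) and (372,165), stand in nests with their handles on the robot's right. Everything else is where it started, so I hand in.

```bash
python3 -c "
from bench import manip
manip.sign_off()"
```

```text
the job is handed in; nothing more can be done
```

I handed the job in at about 89 s of the allowed 210 s. There were two white mugs on the table, and I put them in the right and left nests.

- **First coat:** both mugs went home with their handles in the left slots. I then pressed the cap to its stop (about 20 N at z≈0.177 m) and released it.
- **Second coat:** I turned both mugs half round, handles now in the right slots, and pressed the cap to its stop and released it again (about 18 N).

**Last checks:**
- The mug rims read 0.091–0.092 m, as they should for mugs fully home.
- The handles point to yaw −1.41 to −1.46; exactly right in the slot would be −1.44.
- The last picture shows the other things where they started, the look-alikes included.

**Disagreements:**
- The scene and wrist cameras differ by about 4 mm in x on the mugs' positions.
- The left mug had shifted about 3 mm and 0.06 rad inside its nest when I looked at it after the first press. Its rim height still matched a mug fully home, and the turn recentred it.
- I inferred the cap's full travel from the force and the stop; I did not read it directly.

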